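# Line up antiqued knobs by shade on the viewing rail

### The arm

A 7-joint arm with a two-finger parallel gripper is mounted at the origin on the work surface. World frame = base frame: x ahead of the robot, y to its left, z up, the work surface at z = 0. Lengths are in m, angles in rad, forces in N, time in s.
With the tool pointing down it reaches from about 0.4 to 0.85 m from the base axis. Payload 10.4 kg.
Tool frame: the origin (TCP) lies on the mounting face of the last link; the fingertips stand 173 mm ahead of it and the grasp point (between the pads) lies 155 mm ahead of it (manip.tip_extent is the distance from the TCP to the fingertips, in m); z points along the fingers, y is the line along which they close (so a half turn about z gives the same grasp; the last joint's range is limited). The gripper opens to 85 mm and grips with 20 to 120 N. Pads are 22 mm wide; open, the fingers measure 114 mm over their backs; the gripper's body (76 mm by 85 mm) begins 54 mm behind the grasp point. The pads swing forward as they close: fully open they stand 13 mm farther back than shut.
Start: joints at [-1.252, 0.332, -0.065, 1.46, 0.022, 1.35, -0.088], TCP at [0.209, 0.589, 0.405] pointing down, gripper open.
Joint ranges: [-2.6, 2.6], [-0.5, 2.12], [-1.47, 1.34], [0.16, 2.42], [-1.27, 4.41], [0.06, 2.06], [-2.6, 2.6]. Speed limits (rad/s): [2.22, 2.22, 2.79, 2.79, 3.14, 3.14, 3.14].

### API

Orientations are given as a unit quaternion [x, y, z, w].
In Python, from workcell import manip gives the robot as it stands.
- The arm moves only by the tool move_arm, never from a script. Its argument "plan" is one flat list of numbers, 7 for each row, row after row: the turn, a rotation vector about the tool's x, y, z in rad, then the shift along the tool's x, y, z in m, then the finger opening in m, from 0 to 0.0854. In form: [ax, ay, az, dx, dy, dz, gripper, ax, ay, az, dx, dy, dz, gripper, ...]. A call has 1 to 12 rows; each row is the pose to reach, as a shift and turn from the pose commanded when the call began, along the tool's axes at that moment; what a row does not reach only later rows make up. A row lasts 1/8 s, in which the tool goes at most 62.5 mm and 10.7 degrees, less where a joint would pass 70% of its speed; a pose out of reach is approached as far as the arm can. A call with a gripper value outside its range is refused whole. The fingers move at their own pace and stop on an object; "squeeze" is the grip in N (left out, the last holds). Time passes only in rows, so rows that repeat a pose let the fingers close. It gives the time, the measured TCP pose, the force, the opening and the grip force at its end, in the units of the state.
- manip.get_obs(): the state, without advancing time (a new reading comes with each control period).
- manip.camera(name): name is "side" or "top" or "wrist"; returns a dict with "color" (384x512x3 uint8, red, green, blue), "fx", "fy", "cx", "cy" (pixels), "cam_to_world" (4x4, takes a point from camera to world coordinates); the wrist camera has in their place "mount" (4x4, takes a point from camera to tool coordinates, whose origin is the TCP and whose axes are the flange's). Camera axes: x right, y down, z forward; pixel columns grow to the right and rows downward; lengths in m; the calibration is good to about 2 mm. The wrist camera is an equidistant fisheye: a pixel r from the principal point sees the ray r / f radians off the axis. A picture is of the moment at which its call begins: read the wrist's pose just before it. There is no depth.
- manip.hand_in(): hands the job in; it is judged then, once.
Trained networks look in a picture, given as the dict that the camera call returned (one of the last four; its "shot" number tells which), for a name from the list of things; names that differ only in an ending like _2 or _b are one class to them, and where a whole thing is asked for, a point or a joint stands for the part that bears it (a point fixed in the world has none). Each returns a list of dicts, best first, with "conf" (0 to 1); they miss things now and then, are a little off and sometimes report something else, mostly with a low value. They report only what shows in the picture. A call takes as long as a camera call.
- manip.look_for(picture, label): "position" ([x, y, z] in m, in the coordinates of the camera as it stood for that picture, good to about 4 mm: the middle of the surface that is visible of it).
- manip.silhouettes(picture, label): "pixels" (384x512 bool, what is visible of it).
- manip.tip_of(picture, label): "position" ([x, y, z] in m, in the coordinates of the camera as it stood for that picture, good to about 4 mm: a listed point, or the origin of a listed thing).
The state is a dict: "clock": time; "joint_pos": joint angles; "joint_velocities": joint speeds; "tau": joint torques, N m; "position": TCP position; "ee_rot": TCP orientation; "ft_force": force on the tool from outside, world axes, zero at the start; "torque": the same for the moment, N m; "grip_width": opening from 0.0 (shut) to 1.0 (fully open); "grasp_force": force on a finger pad.
Only numpy, scipy, OpenCV 4.12 (cv2) and the standard library are available. Lean on these libraries where they do the work, as an engineer would, in place of code of your own. Each camera call takes 0.05 s, during which the arm holds its last target. There are 200 camera calls.

### The job

Line up the four knobs from the antiquing trial on the viewing rail for the shade check: one upright in the middle of each white pad, in order of shade, the lightest next to the red clamp and the darkest at the far end. Set them down gently, do not let any fall, and leave the glass beaker where it stands.

Things in the scene. Friction and masses are not known exactly. Their poses are not given: they have to be found in the camera images.
- knob_brass: Bright yellow brass (the lightest shade) cabinet knob, round, 110 g, 32 mm tall, on a 23 mm foot; mushroom head 38 mm wide, widest 20 to 26 mm above the underside. Origin: centre of the underside, z up. Stands in a white tray, 260 x 290 mm, floor 4 mm and lip 16 mm above the bench, its long side within 15 degrees of the y axis.
- knob_light: Light bronze, mid brown (second lightest) cabinet knob, round, 110 g, 32 mm tall, on a 23 mm foot; mushroom head 38 mm wide, widest 20 to 26 mm above the underside. Origin: centre of the underside, z up. In the tray, two rows of three along its long side hold the 4 knobs and 2 small plugs (green, blue; 24 mm tall, not part of the job).
- knob_dark: Dark bronze, chocolate brown (second darkest) cabinet knob, round, 110 g, 32 mm tall, on a 23 mm foot; mushroom head 38 mm wide, widest 20 to 26 mm above the underside. Origin: centre of the underside, z up. Neighbours in a row of the tray are at least 65 mm apart (centres), the two rows at least 90 mm; across the rows the lip is 60 mm or more away.
- knob_black: Black (the darkest) cabinet knob, round, 110 g, 32 mm tall, on a 23 mm foot; mushroom head 38 mm wide, widest 20 to 26 mm above the underside. Origin: centre of the underside, z up. Starts in the white tray among the others; like all of them it may stand in any of the six places.
- pad_a: White round pad, 46 mm wide, 2 mm thick, at the end of the row towards the rail's own +y. Four pads, 72 mm apart, lie on the fixed viewing rail: aluminium, 60 mm wide, grey top 30 mm above the bench. Origin: centre of the pad's underside; knobs stand on its top, 32 mm above the bench. y along the rail, x across, z up. Rail on the left and tray on the right, or the reverse.
- pad_b: White round pad, 46 mm wide, 2 mm thick, second from the rail's +y end. Four pads, 72 mm apart, lie on the fixed viewing rail: aluminium, 60 mm wide, grey top 30 mm above the bench. Origin: centre of the pad's underside; knobs stand on its top, 32 mm above the bench. y along the rail, x across, z up. Rail on the left and tray on the right, or the reverse.
- pad_c: White round pad, 46 mm wide, 2 mm thick, third from the rail's +y end. Four pads, 72 mm apart, lie on the fixed viewing rail: aluminium, 60 mm wide, grey top 30 mm above the bench. Origin: centre of the pad's underside; knobs stand on its top, 32 mm above the bench. y along the rail, x across, z up. Rail on the left and tray on the right, or the reverse.
- pad_d: White round pad, 46 mm wide, 2 mm thick, at the end of the row towards the rail's own -y. Four pads, 72 mm apart, lie on the fixed viewing rail: aluminium, 60 mm wide, grey top 30 mm above the bench. Origin: centre of the pad's underside; knobs stand on its top, 32 mm above the bench. y along the rail, x across, z up. Rail on the left and tray on the right, or the reverse.
- red_clamp: Fixed red clamp block with a red T-handle, at one end of the viewing rail: 62 x 30 mm, 57 mm tall, its centre 42 mm beyond the nearest pad's centre. Origin: centre of its underside, on the bench. It marks the light end of the row; the other end has a like clamp in black. Which end is the red one changes.
- beaker: Clear glass beaker, 68 mm wide at the rim, 85 mm tall, standing empty on the bench beyond the gap between rail and tray. Origin: centre of its underside. To be left alone.

How it is judged:
At the end, for the whole second after the job is handed in: From the red clamp outwards the pads carry the brass, light bronze, dark bronze and black knob, each within 12 mm of its pad's centre, standing on the pad (underside 27 to 38 mm above the bench), upright within 0.15 rad, at rest (below 0.02 m/s) and released (((horizontal distance between red_clamp and pad_a below 0.09 m and horizontal distance between knob_brass and pad_a below 0.012 m and horizontal distance between knob_light and pad_b below 0.012 m and horizontal distance between knob_dark and pad_c below 0.012 m and horizontal distance between knob_black and pad_d below 0.012 m) or (horizontal distance between red_clamp and pad_d below 0.09 m and horizontal distance between knob_brass and pad_d below 0.012 m and horizontal distance between knob_light and pad_c below 0.012 m and horizontal distance between knob_dark and pad_b below 0.012 m and horizontal distance between knob_black and pad_a below 0.012 m)) and height (world z) of knob_brass between 0.027 and 0.038 m and angle between each of knob_brass, knob_light, knob_dark, knob_black's own z axis and vertical below 0.15 rad and linear speed of each of knob_brass, knob_light, knob_dark, knob_black below 0.02 m/s and contact force between each of knob_brass, knob_light, knob_dark, knob_black and the fingers below 0.05 N and height (world z) of knob_light between 0.027 and 0.038 m and height (world z) of knob_dark between 0.027 and 0.038 m and height (world z) of knob_black between 0.027 and 0.038 m); the robot touches nothing.
It fails at once if a knob falls freely (faster than 0.7 m/s while the fingers do not touch it: a drop of about 25 mm) ((linear speed of knob_brass above 0.7 m/s and contact force between knob_brass and the fingers below 0.01 N) or (linear speed of knob_light above 0.7 m/s and contact force between knob_light and the fingers below 0.01 N) or (linear speed of knob_dark above 0.7 m/s and contact force between knob_dark and the fingers below 0.01 N) or (linear speed of knob_black above 0.7 m/s and contact force between knob_black and the fingers below 0.01 N)).
It fails at once if the glass beaker is shifted by more than 20 mm or tipped by more than 0.3 rad (distance of beaker from where it was at the start of the episode above 0.02 m or angle between beaker's own z axis and vertical above 0.3 rad).
It also fails if it takes over 99 s, if anything falls off the work surface, if the arm or the gripper's body presses on something with over 40 N, if the wrist force passes 120 N, or if a joint passes its speed limit or range.

## Working session

There is one attempt and no reset: what is moved stays moved. The work goes in short steps, Python scripts to look and compute and a tool call to move; the robot and the scene stay as the last step left them, time stands still between calls to the robot, and variables do not carry over. Pictures are saved under pics/ and viewed, at most 14 in all, crops included, and the job is handed in when it is done.

Besides the shell and the picture viewer there is one more tool, called as name(argument=value, ...), one argument or row to a line, values as JSON. move_arm: Moves the arm, as the interface text tells. Its arguments: {"type":"object","properties":{"plan":{"type":"array","items":{"type":"number"}},"squeeze":{"type":"number"}},"required":["plan"]}

```bash
mkdir -p pics; ls
cat > h.py <<'E'
import numpy as np, cv2
from workcell import manip
from scipy.spatial.transform import Rotation as R
NAMES=["knob_brass","knob_light","knob_dark","knob_black"]
def save(p,n): cv2.imwrite(f"pics/{n}.png",p["color"][:,:,::-1])
def world(p,v,T=None):
    T=np.array(p["cam_to_world"]) if T is None else T
    return T[:3,:3]@np.array(v)+T[:3,3]
def tcp(o=None):
    o=o or manip.get_obs(); T=np.eye(4); T[:3,:3]=R.from_quat(o["ee_rot"]).as_matrix(); T[:3,3]=o["position"]; return T
E
python3 - <<'E'
from h import *
np.set_printoptions(precision=4,suppress=True)
o=manip.get_obs(); print(o["clock"],o["position"],o["ee_rot"],tcp(o)[:3,:3],o["grip_width"])
for c in ["top","side"]:
    p=manip.camera(c); save(p,c+"0")
    print(c,p["fx"],p["cx"],p["cy"],np.array(p["cam_to_world"])[:3].round(3).tolist())
    for n in NAMES+["pad_a","red_clamp","beaker"]:
        print(n,[(world(p,d["position"]).round(3).tolist(),round(d["conf"],2)) for d in manip.tip_of(p,n)])
E
```

```text
pics
0.0 [0.2094 0.5887 0.4039] [ 0.17    0.9854 -0.0007 -0.0001] [[-0.9422  0.3351 -0.0004]
 [ 0.3351  0.9422 -0.0014]
 [-0.0001 -0.0015 -1.    ]] 0.9993466519979902
top 409.38979962893154 255.5106530290684 201.57252020368273 [[0.019, -0.987, 0.159, 0.446], [-1.0, -0.021, -0.009, -0.012], [0.012, -0.159, -0.987, 1.001]]
knob_brass [([0.588, -0.202, 0.003], 0.75), ([0.547, 0.236, 0.032], 0.17)]
knob_light [([0.577, -0.114, 0.004], 0.49)]
knob_dark [([0.478, -0.121, 0.005], 0.67)]
knob_black [([0.458, -0.196, 0.003], 0.54)]
pad_a [([0.514, 0.096, 0.031], 0.69), ([0.535, 0.165, 0.03], 0.6), ([0.561, 0.304, 0.031], 0.52), ([0.544, 0.238, 0.032], 0.51)]
red_clamp [([0.509, 0.055, -0.001], 0.79)]
beaker [([0.738, 0.007, -0.002], 0.79)]
side 385.99814779682305 254.0053771771295 194.17808225275851 [[0.94, -0.245, 0.236, 0.417], [-0.34, -0.669, 0.66, -0.577], [-0.004, -0.701, -0.713, 0.66]]
knob_brass [([0.585, -0.204, 0.007], 0.78)]
knob_light [([0.581, -0.112, 0.004], 0.65)]
knob_dark [([0.48, -0.125, 0.005], 0.83), ([0.738, 0.007, -0.003], 0.63)]
knob_black [([0.46, -0.196, 0.005], 0.71)]
pad_a [([0.561, 0.306, 0.033], 0.7), ([0.547, 0.236, 0.03], 0.59), ([0.534, 0.166, 0.03], 0.52), ([0.522, 0.092, 0.029], 0.49)]
red_clamp [([0.51, 0.054, -0.002], 0.62)]
beaker [([0.739, 0.005, -0.0], 0.94)]
```

View pics/top0.png

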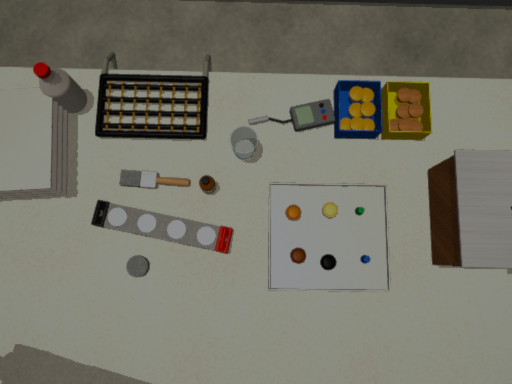

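View pics/side0.png

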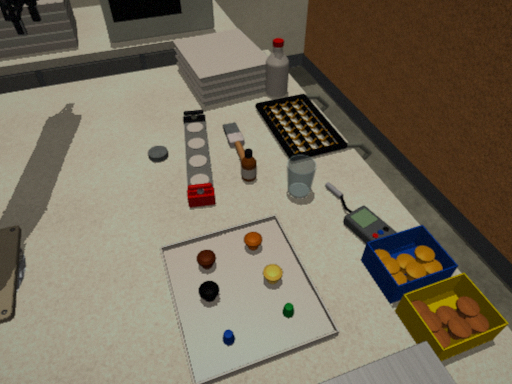

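The top view shows brass (330,210), light (293,212), dark (298,256) and black (328,262). The red clamp is at (223,239), with pads at columns 206, 177, 147 and 117 leading away from it. The side view agrees. I'll refine these positions with silhouettes.

```bash
cat >> h.py <<'E'
def onplane(p,uv,z):
    T=np.array(p["cam_to_world"]); d=T[:3,:3]@np.array([(uv[0]-p["cx"])/p["fx"],(uv[1]-p["cy"])/p["fy"],1]); return T[:3,3]+d*(z-T[2,3])/d[2]
def cents(p,n,z):
    out=[]
    for d in manip.silhouettes(p,n):
        if d["conf"]<.35: continue
        v,u=np.nonzero(d["pixels"]); out.append((onplane(p,(u.mean(),v.mean()),z)[:2].round(4).tolist(),len(u),round(d["conf"],2)))
    return out
def go(x,y,z,yaw=None):
    """shift/turn from present pose to TCP x,y,z with tool y axis along yaw (rad), tool straight down"""
    T=tcp()
    if yaw is None: dR=np.zeros(3)
    else:
        yv=np.array([np.cos(yaw),np.sin(yaw),0]); zv=np.array([0,0,-1.]); xv=np.cross(yv,zv)
        dR=R.from_matrix(T[:3,:3].T@np.c_[xv,yv,zv]).as_rotvec()
    return np.r_[dR,T[:3,:3].T@(np.array([x,y,z])-T[:3,3])].round(4).tolist()
E
python3 - <<'E'
from h import *
for c in ["top","side"]:
    p=manip.camera(c)
    for n in NAMES: print(c,n,cents(p,n,0.029 if c=="top" else .024))
    for q in cents(p,"pad_a",0.032): print(q)
print(go(.582,-.203,.33,-.2))
E
```

```text
top knob_brass [([0.5879, -0.2005], 205, 0.61)]
top knob_light [([0.5795, -0.1121], 170, 0.5)]
top knob_dark [([0.4778, -0.1237], 180, 0.67)]
top knob_black [([0.4638, -0.1949], 202, 0.67), ([0.5104, 0.0531], 330, 0.48), ([0.5788, -0.1117], 203, 0.44)]
([0.5467, 0.2357], 298, 0.77)
([0.5323, 0.1646], 279, 0.68)
([0.5195, 0.0943], 293, 0.63)
([0.5603, 0.3066], 293, 0.5)
side knob_brass [([0.5886, -0.2006], 297, 0.56)]
side knob_light [([0.5802, -0.1135], 231, 0.56)]
side knob_dark [([0.4769, -0.1249], 288, 0.5)]
side knob_black [([0.4633, -0.1954], 324, 0.53)]
([0.5326, 0.1634], 184, 0.49)
([0.5194, 0.096], 163, 0.45)
([0.5466, 0.2332], 157, 0.43)
[0.0, -0.0002, 1.429, -0.6164, -0.6212, 0.0746]
```

move_arm(
  plan=[0, 0, 1.43, -0.62, -0.617, 0.1, 0.07, 0, 0, 1.43, -0.62, -0.617, 0.1, 0.07, 0, 0, 1.43, -0.62, -0.617, 0.1, 0.07, 0, 0, 1.43, -0.62, -0.617, 0.1, 0.07, 0, 0, 1.43, -0.62, -0.617, 0.1, 0.07, 0, 0, 1.43, -0.62, -0.617, 0.1, 0.07, 0, 0, 1.43, -0.62, -0.617, 0.1, 0.07, 0, 0, 1.43, -0.62, -0.617, 0.1, 0.07, 0, 0, 1.43, -0.62, -0.617, 0.1, 0.07, 0, 0, 1.43, -0.62, -0.617, 0.1, 0.07, 0, 0, 1.43, -0.62, -0.617, 0.1, 0.07, 0, 0, 1.43, -0.62, -0.617, 0.1, 0.07],
)

```text
clock: 2.9
position: [0.5316, -0.085, 0.3197]
ee_rot: [0.774, 0.633, 0.001, 0.0]
ft_force: [0.7, 2.0, 0.3]
grip_width: 0.819
grasp_force: 0.0
```

```bash
cat >> h.py <<'E'
def wrist(n=None):
    T=tcp(); p=manip.camera("wrist"); 
    if n: save(p,n)
    return p,T@np.array(p["mount"])
def wplane(p,W,uv,z):
    a=np.array([(uv[0]-p["cx"])/p["fx"],(uv[1]-p["cy"])/p["fy"]]); r=np.hypot(*a); d=W[:3,:3]@np.r_[a/r*np.sin(r),np.cos(r)]
    return W[:3,3]+d*(z-W[2,3])/d[2]
def wcents(p,W,n,z):
    out=[]
    for d in manip.silhouettes(p,n):
        if d["conf"]<.3: continue
        v,u=np.nonzero(d["pixels"]); out.append((wplane(p,W,(u.mean(),v.mean()),z)[:2].round(4).tolist(),len(u),round(d["conf"],2)))
    return out
E
python3 - <<'E'
from h import *
p,W=wrist("w0")
for n in NAMES: print(n,wcents(p,W,n,.028))
print(go(.588,-.2005,.26,-.19))
E
```

```text
knob_brass [([0.5766, -0.1965], 238, 0.74)]
knob_light []
knob_dark []
knob_black [([0.465, -0.1925], 890, 0.89)]
[-0.0006, -0.0001, -0.0113, -0.1036, 0.0795, 0.0592]
```

View pics/w0.png

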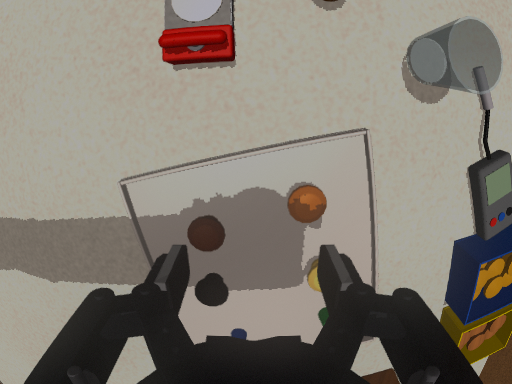

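move_arm(
  plan=[0, 0, 0, -0.1035, 0.0795, 0.05, 0.07, 0, 0, 0, -0.1035, 0.0795, 0.05, 0.07, 0, 0, 0, -0.1035, 0.0795, 0.05, 0.07, 0, 0, 0, -0.1035, 0.0795, 0.06, 0.07, 0, 0, 0, -0.1035, 0.0795, 0.06, 0.07, 0, 0, 0, -0.1035, 0.0795, 0.09, 0.07, 0, 0, 0, -0.1035, 0.0795, 0.12, 0.07, 0, 0, 0, -0.1035, 0.0795, 0.135, 0.07, 0, 0, 0, -0.1035, 0.0795, 0.14, 0.07, 0, 0, 0, -0.1035, 0.0795, 0.14, 0.07],
  squeeze=40,
)

```text
clock: 4.4
position: [0.5885, -0.2004, 0.1803]
ee_rot: [0.774, 0.633, 0.0, 0.0]
ft_force: [0.1, -0.4, 1.2]
grip_width: 0.819
grasp_force: 0.0
```

move_arm(
  plan=[0, 0, 0, 0, 0, 0, 0.03, 0, 0, 0, 0, 0, 0, 0.03, 0, 0, 0, 0, 0, 0, 0.03, 0, 0, 0, 0, 0, 0, 0.03, 0, 0, 0, 0, 0, 0, 0.03, 0, 0, 0, 0, 0, 0, 0.03, 0, 0, 0, 0, 0, -0.01, 0.03, 0, 0, 0, 0, 0, -0.02, 0.03],
)

```text
clock: 5.4
position: [0.5882, -0.2007, 0.2003]
ee_rot: [0.775, 0.633, 0.0, 0.0]
ft_force: [-0.3, -0.8, -1.1]
grip_width: 0.415
grasp_force: 40.0
```

Run:
```python
from h import *
p,W=wrist("w1"); save(manip.camera("side"),"side1")
print(manip.get_obs()["position"],go(.5195,.0945,.30,-.19))
```

```text
[ 0.58861332 -0.20091602  0.20106355] [0.0022, -0.0001, -0.011, 0.2757, -0.1265, -0.0992]
```

View pics/side1.png

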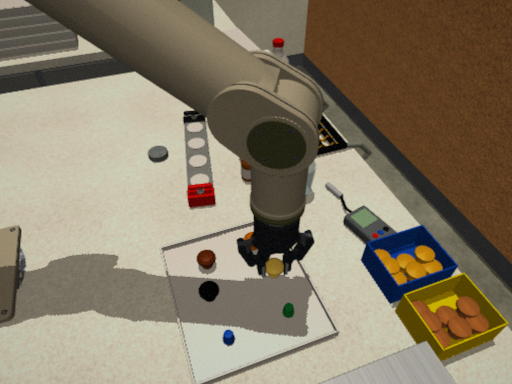

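move_arm(
  plan=[0, 0, 0, 0, 0, -0.04, 0.03, 0, 0, 0, 0, 0, -0.09, 0.03, 0, 0, -0.01, 0.05, -0.023, -0.099, 0.03, 0, 0, -0.01, 0.1, -0.046, -0.099, 0.03, 0, 0, -0.01, 0.15, -0.069, -0.099, 0.03, 0, 0, -0.01, 0.2, -0.092, -0.099, 0.03, 0, 0, -0.01, 0.25, -0.115, -0.099, 0.03, 0, 0, -0.01, 0.276, -0.1265, -0.099, 0.03, 0, 0, -0.01, 0.276, -0.1265, -0.07, 0.03, 0, 0, -0.01, 0.276, -0.1265, -0.045, 0.03, 0, 0, -0.01, 0.276, -0.1265, -0.03, 0.03, 0, 0, -0.01, 0.276, -0.1265, -0.03, 0.03],
)

```text
clock: 7.0
position: [0.5191, 0.0948, 0.2289]
ee_rot: [0.771, 0.636, -0.001, -0.0]
ft_force: [0.4, 1.0, -0.8]
grip_width: 0.413
grasp_force: 40.4
```

Run:
```python
from h import *
p,W=wrist("w2")
print("pads",wcents(p,W,"pad_a",.032)); print("brass",wcents(p,W,"knob_brass",tcp()[2,3]-.155))
print(manip.get_obs()["position"],go(.5195,.0945,.209,-.19))
```

```text
pads [([0.521, 0.1015], 2284, 0.86), ([0.5326, 0.1647], 5192, 0.71), ([0.5438, 0.2229], 1781, 0.69)]
brass [([0.5198, 0.0958], 4071, 0.79)]
[0.51977131 0.09494059 0.23043437] [0.0012, -0.0008, -0.0013, -0.0005, -0.0002, 0.0214]
```

View pics/w2.png

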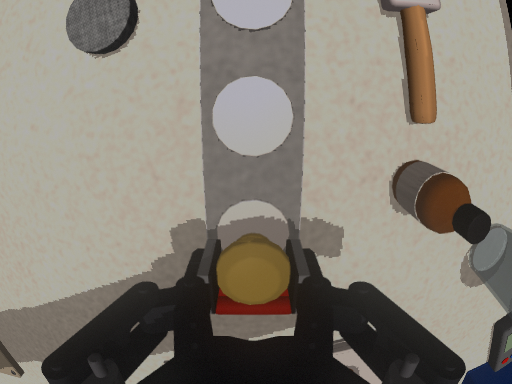

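The wrist view shows the brass knob upright at (253,270), centred over the first pad. The second pad is at (252,115), which matches my estimate. Lowering now.

move_arm(
  plan=[0, 0, 0, 0, 0, 0.01, 0.03, 0, 0, 0, 0, 0, 0.016, 0.03, 0, 0, 0, 0, 0, 0.019, 0.03, 0, 0, 0, 0, 0, 0.021, 0.03, 0, 0, 0, 0, 0, 0.021, 0.03],
)

```text
clock: 7.78
position: [0.5194, 0.095, 0.2086]
ee_rot: [0.771, 0.636, 0.0, -0.0]
ft_force: [-0.0, -0.7, -0.8]
grip_width: 0.416
grasp_force: 40.4
```

move_arm(
  plan=[0, 0, 0, 0, 0, 0.001, 0.03, 0, 0, 0, 0, 0, 0.002, 0.03, 0, 0, 0, 0, 0, 0.002, 0.03],
)

```text
clock: 8.15
position: [0.5196, 0.095, 0.2083]
ee_rot: [0.771, 0.636, 0.001, -0.001]
ft_force: [-11.0, -2.9, 24.1]
grip_width: 0.416
grasp_force: 42.1
```

move_arm(
  plan=[0, 0, 0, 0, 0, -0.0015, 0.03, 0, 0, 0, 0, 0, -0.0015, 0.04, 0, 0, 0, 0, 0, -0.0015, 0.055, 0, 0, 0, 0, 0, -0.0015, 0.07, 0, 0, 0, 0, 0, -0.0015, 0.07, 0, 0, 0, 0, 0, -0.0015, 0.07, 0, 0, 0, 0, 0, -0.03, 0.07, 0, 0, 0, 0, 0, -0.07, 0.07, 0, 0, 0, 0, 0, -0.09, 0.07, 0, 0, 0, 0, 0, -0.09, 0.07],
)

```text
clock: 9.4
position: [0.5198, 0.0951, 0.2978]
ee_rot: [0.771, 0.637, 0.001, 0.0]
ft_force: [0.3, 0.9, -1.0]
grip_width: 0.82
grasp_force: 0.0
```

Run:
```python
from h import *
p,W=wrist("w3")
print("brass",wcents(p,W,"knob_brass",.056),"pads",wcents(p,W,"pad_a",.032))
p=manip.camera("top")
for n in NAMES[:2]: print(n,cents(p,n,0.057),cents(p,n,.029))
print(manip.get_obs()["position"],go(.580,-.1127,.30,-.19))
```

```text
brass [([0.5206, 0.0953], 1819, 0.95)] pads [([0.5459, 0.2338], 2403, 0.92), ([0.5329, 0.1648], 2465, 0.86), ([0.521, 0.1064], 649, 0.86)]
knob_brass [] []
knob_light [([0.5763, -0.1092], 189, 0.73)] [([0.5801, -0.1121], 189, 0.73)]
[0.51916812 0.09496847 0.29588644] [-0.0008, 0.0006, -0.0011, -0.1923, 0.0992, -0.0041]
```

move_arm(
  plan=[0, 0, 0, -0.05, 0.026, 0, 0.07, 0, 0, 0, -0.1, 0.052, 0, 0.07, 0, 0, 0, -0.15, 0.077, 0, 0.07, 0, 0, 0, -0.192, 0.0992, 0, 0.07, 0, 0, 0, -0.192, 0.0992, 0.02, 0.07, 0, 0, 0, -0.192, 0.0992, 0.06, 0.07, 0, 0, 0, -0.192, 0.0992, 0.1, 0.07, 0, 0, 0, -0.192, 0.0992, 0.117, 0.07, 0, 0, 0, -0.192, 0.0992, 0.117, 0.07, 0, 0, 0, -0.192, 0.0992, 0.117, 0.05, 0, 0, 0, -0.192, 0.0992, 0.117, 0.03, 0, 0, 0, -0.192, 0.0992, 0.117, 0.03],
)

```text
clock: 11.3
position: [0.5808, -0.1124, 0.1812]
ee_rot: [0.771, 0.636, 0.001, 0.001]
ft_force: [-1.6, 0.3, 7.1]
grip_width: 0.415
grasp_force: 39.1
```

Run:
```python
from h import *
print(manip.get_obs()["position"],go(.533,.165,.23,-.19))
```

```text
[ 0.58084834 -0.11240196  0.1811533 ] [0.0022, -0.0008, -0.001, 0.2633, -0.0995, -0.0488]
```

move_arm(
  plan=[0, 0, 0, 0, 0, -0.02, 0.03, 0, 0, 0, 0, 0, -0.07, 0.03, 0, 0, 0, 0, 0, -0.118, 0.03, 0, 0, 0, 0.05, -0.019, -0.118, 0.03, 0, 0, 0, 0.1, -0.038, -0.118, 0.03, 0, 0, 0, 0.15, -0.057, -0.118, 0.03, 0, 0, 0, 0.2, -0.076, -0.118, 0.03, 0, 0, 0, 0.25, -0.095, -0.118, 0.03, 0, 0, 0, 0.2633, -0.0995, -0.118, 0.03, 0, 0, 0, 0.2633, -0.0995, -0.09, 0.03, 0, 0, 0, 0.2633, -0.0995, -0.05, 0.03, 0, 0, 0, 0.2633, -0.0995, -0.04, 0.03],
)

```text
clock: 12.8
position: [0.5321, 0.1641, 0.2186]
ee_rot: [0.772, 0.636, -0.001, -0.0]
ft_force: [0.1, -0.5, -0.8]
grip_width: 0.415
grasp_force: 40.4
```

Run:
```python
from h import *
p,W=wrist("w4")
print("light",wcents(p,W,"knob_light",tcp()[2,3]-.155),"brass",wcents(p,W,"knob_brass",.056),"pads",wcents(p,W,"pad_a",.032))
print(manip.get_obs()["position"],go(.533,.165,.209,-.19))
```

```text
light [([0.5326, 0.1644], 4045, 0.93)] brass [([0.5239, 0.1154], 711, 0.56)] pads [([0.5565, 0.2909], 1281, 0.72), ([0.5461, 0.2356], 5902, 0.65), ([0.5209, 0.1035], 1113, 0.63), ([0.5345, 0.1742], 2223, 0.57)]
[0.53327361 0.16482445 0.22112524] [0.0016, -0.0011, -0.0017, 0.0001, -0.0003, 0.0121]
```

View pics/w4.png

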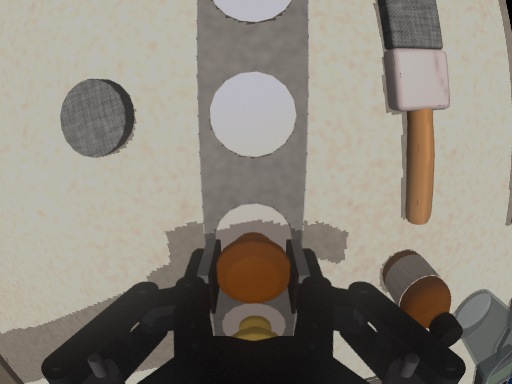

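The light knob is upright at (253,268) over pad 2, and brass is standing at (253,325). The next pad is at (252,114).

move_arm(
  plan=[0, 0, 0, 0, 0, 0.005, 0.03, 0, 0, 0, 0, 0, 0.008, 0.03, 0, 0, 0, 0, 0, 0.0095, 0.03, 0, 0, 0, 0, 0, 0.0095, 0.03],
)

```text
clock: 13.5
position: [0.5325, 0.1651, 0.21]
ee_rot: [0.771, 0.636, -0.0, -0.0]
ft_force: [0.5, 0.4, -1.2]
grip_width: 0.413
grasp_force: 40.4
```

move_arm(
  plan=[0, 0, 0, 0, 0, 0.001, 0.03, 0, 0, 0, 0, 0, 0.001, 0.03],
)

```text
clock: 13.75
position: [0.5326, 0.1651, 0.2092]
ee_rot: [0.771, 0.636, 0.0, -0.0]
ft_force: [-0.7, 0.4, 1.2]
grip_width: 0.417
grasp_force: 40.6
```

move_arm(
  plan=[0, 0, 0, 0, 0, 0.0003, 0.03, 0, 0, 0, 0, 0, 0.0003, 0.04, 0, 0, 0, 0, 0, 0.0003, 0.055, 0, 0, 0, 0, 0, 0.0003, 0.07, 0, 0, 0, 0, 0, 0.0003, 0.07, 0, 0, 0, 0, 0, 0.0003, 0.07, 0, 0, 0, 0, 0, -0.03, 0.07, 0, 0, 0, 0, 0, -0.07, 0.07, 0, 0, 0, 0, 0, -0.09, 0.07, 0, 0, 0, 0, 0, -0.09, 0.07],
)

```text
clock: 15.0
position: [0.533, 0.1652, 0.3004]
ee_rot: [0.771, 0.636, 0.002, 0.0]
ft_force: [0.2, 0.3, -0.1]
grip_width: 0.82
grasp_force: 0.0
```

Run:
```python
from h import *
p,W=wrist("w5")
print("light",wcents(p,W,"knob_light",.056),"pads",wcents(p,W,"pad_a",.032))
p=manip.camera("side")
for n in NAMES[2:]: print(n,cents(p,n,.024))
print(manip.get_obs()["position"],go(.4775,-.1243,.30,-.19))
```

```text
light [([0.5334, 0.1652], 1664, 0.94)] pads [([0.5596, 0.3046], 2299, 0.92), ([0.5328, 0.1774], 556, 0.89), ([0.5206, 0.1038], 699, 0.58), ([0.5463, 0.2356], 2543, 0.56)]
knob_dark [([0.4773, -0.1251], 294, 0.86), ([0.5256, 0.1241], 197, 0.51)]
knob_black [([0.4627, -0.1951], 307, 0.6)]
[0.53229513 0.16502715 0.29806149] [-0.0011, 0.001, -0.001, -0.2945, 0.0011, -0.0016]
```

move_arm(
  plan=[0, 0, 0, -0.055, 0, 0, 0.07, 0, 0, 0, -0.11, 0, 0, 0.07, 0, 0, 0, -0.165, 0, 0, 0.07, 0, 0, 0, -0.22, 0, 0, 0.07, 0, 0, 0, -0.275, 0.001, 0, 0.07, 0, 0, 0, -0.2945, 0.001, 0, 0.07, 0, 0, 0, -0.2945, 0.001, 0, 0.07, 0, 0, 0, -0.2945, 0.001, 0.04, 0.07, 0, 0, 0, -0.2945, 0.001, 0.08, 0.07, 0, 0, 0, -0.2945, 0.001, 0.11, 0.07, 0, 0, 0, -0.2945, 0.001, 0.119, 0.07, 0, 0, 0, -0.2945, 0.001, 0.119, 0.07],
)

```text
clock: 16.8
position: [0.4779, -0.1236, 0.18]
ee_rot: [0.771, 0.637, -0.0, -0.0]
ft_force: [0.2, -0.4, 0.4]
grip_width: 0.813
grasp_force: 0.0
```

move_arm(
  plan=[0, 0, 0, 0, 0, 0, 0.05, 0, 0, 0, 0, 0, 0, 0.03, 0, 0, 0, 0, 0, 0, 0.03, 0, 0, 0, 0, 0, 0, 0.03, 0, 0, 0, 0, 0, 0, 0.03],
)

```text
clock: 17.42
position: [0.4781, -0.1242, 0.1812]
ee_rot: [0.771, 0.636, 0.001, 0.0]
ft_force: [-2.2, 0.2, 9.2]
grip_width: 0.415
grasp_force: 38.9
```

Run:
```python
from h import *
print(manip.get_obs()["position"],go(.5465,.2358,.23,-.19))
```

```text
[ 0.47814283 -0.12424474  0.18119385] [0.0016, -0.0012, -0.0011, 0.3665, -0.0012, -0.0484]
```

move_arm(
  plan=[0, 0, 0, 0, 0, -0.02, 0.03, 0, 0, 0, 0, 0, -0.07, 0.03, 0, 0, 0, 0, 0, -0.118, 0.03, 0, 0, 0, 0.055, 0, -0.118, 0.03, 0, 0, 0, 0.11, 0, -0.118, 0.03, 0, 0, 0, 0.165, 0, -0.118, 0.03, 0, 0, 0, 0.22, 0, -0.118, 0.03, 0, 0, 0, 0.275, 0, -0.118, 0.03, 0, 0, 0, 0.33, -0.001, -0.118, 0.03, 0, 0, 0, 0.3665, -0.0012, -0.118, 0.03, 0, 0, 0, 0.3665, -0.0012, -0.118, 0.03],
)

```text
clock: 18.8
position: [0.5455, 0.2394, 0.2981]
ee_rot: [0.77, 0.638, 0.0, -0.0]
ft_force: [0.6, -1.5, -1.2]
grip_width: 0.414
grasp_force: 40.3
```

Run:
```python
from h import *
print(manip.get_obs()["position"],go(.5465,.2358,.22,-.19))
```

```text
[0.54553548 0.23935205 0.2980952 ] [0.0001, -0.0009, 0.0039, -0.0034, 0.0016, 0.0781]
```

move_arm(
  plan=[0, 0, 0, 0, 0, 0.03, 0.03, 0, 0, 0, 0, 0, 0.06, 0.03, 0, 0, 0, 0, 0, 0.078, 0.03, 0, 0, 0, 0, 0, 0.078, 0.03],
)

```text
clock: 19.3
position: [0.5458, 0.2351, 0.2194]
ee_rot: [0.772, 0.636, -0.001, -0.0]
ft_force: [0.1, 0.1, -0.6]
grip_width: 0.418
grasp_force: 40.3
```

Run:
```python
from h import *
p,W=wrist("w6")
print("dark",wcents(p,W,"knob_dark",tcp()[2,3]-.155),"pads",wcents(p,W,"pad_a",.032))
print(manip.get_obs()["position"],go(.5465,.2358,.209,-.19))
```

```text
dark [([0.5465, 0.2363], 4059, 0.75)] pads [([0.5338, 0.1738], 1222, 0.82), ([0.548, 0.2447], 2199, 0.81), ([0.5598, 0.3063], 5712, 0.63)]
[0.54656356 0.23578053 0.2213228 ] [0.0014, -0.0013, -0.0013, -0.0, -0.0001, 0.0123]
```

move_arm(
  plan=[0, 0, 0, 0, 0, 0.005, 0.03, 0, 0, 0, 0, 0, 0.008, 0.03, 0, 0, 0, 0, 0, 0.0095, 0.03, 0, 0, 0, 0, 0, 0.0103, 0.03, 0, 0, 0, 0, 0, 0.0103, 0.03],
)

```text
clock: 20.08
position: [0.546, 0.2358, 0.2097]
ee_rot: [0.771, 0.636, 0.0, -0.0]
ft_force: [0.2, 0.1, -1.0]
grip_width: 0.415
grasp_force: 40.3
```

move_arm(
  plan=[0, 0, 0, 0, 0, 0.0007, 0.03, 0, 0, 0, 0, 0, 0.0007, 0.03],
)

```text
clock: 20.32
position: [0.5461, 0.2359, 0.2093]
ee_rot: [0.771, 0.636, 0.0, -0.0]
ft_force: [-1.8, -0.6, 2.7]
grip_width: 0.415
grasp_force: 40.5
```

Contact; releasing.

move_arm(
  plan=[0, 0, 0, 0, 0, 0, 0.03, 0, 0, 0, 0, 0, 0, 0.04, 0, 0, 0, 0, 0, 0, 0.055, 0, 0, 0, 0, 0, 0, 0.07, 0, 0, 0, 0, 0, 0, 0.07, 0, 0, 0, 0, 0, 0, 0.07, 0, 0, 0, 0, 0, -0.03, 0.07, 0, 0, 0, 0, 0, -0.07, 0.07, 0, 0, 0, 0, 0, -0.09, 0.07, 0, 0, 0, 0, 0, -0.09, 0.07],
)

```text
clock: 21.58
position: [0.5463, 0.236, 0.3001]
ee_rot: [0.771, 0.637, 0.001, -0.0]
ft_force: [0.3, -0.2, -0.7]
grip_width: 0.82
grasp_force: 0.0
```

Run:
```python
from h import *
p,W=wrist("w7")
print("dark",wcents(p,W,"knob_dark",.056),"pads",wcents(p,W,"pad_a",.032))
p=manip.camera("side")
print(cents(p,"knob_black",.024))
print(manip.get_obs()["position"],go(.463,-.1952,.30,-.19))
```

```text
dark [([0.5469, 0.2359], 1687, 0.7)] pads [([0.5485, 0.2469], 722, 0.87), ([0.5206, 0.1026], 534, 0.79), ([0.5303, 0.1504], 1405, 0.69), ([0.5336, 0.175], 644, 0.68), ([0.5597, 0.3063], 2548, 0.6)]
[([0.463, -0.1948], 349, 0.59)]
[0.54565006 0.23575612 0.29769488] [-0.0015, 0.0014, -0.0009, -0.4388, 0.0006, -0.0017]
```

move_arm(
  plan=[0, 0, 0, -0.055, 0, 0, 0.07, 0, 0, 0, -0.11, 0, 0, 0.07, 0, 0, 0, -0.165, 0, 0, 0.07, 0, 0, 0, -0.22, 0, 0, 0.07, 0, 0, 0, -0.275, 0, 0, 0.07, 0, 0, 0, -0.33, 0, 0, 0.07, 0, 0, 0, -0.385, 0, 0, 0.07, 0, 0, 0, -0.42, 0, 0, 0.07, 0, 0, 0, -0.4385, 0.0005, 0, 0.07, 0, 0, 0, -0.4385, 0.0005, 0.02, 0.07, 0, 0, 0, -0.4385, 0.0005, 0.04, 0.07, 0, 0, 0, -0.4385, 0.0005, 0.04, 0.07],
)

```text
clock: 23.32
position: [0.4625, -0.1946, 0.2575]
ee_rot: [0.771, 0.636, -0.001, -0.001]
ft_force: [-0.3, -0.7, 0.9]
grip_width: 0.815
grasp_force: 0.0
```

Run:
```python
from h import *
p,W=wrist()
print(wcents(p,W,"knob_black",.028))
print(manip.get_obs()["position"],go(.463,-.1952,.18,-.19))
```

```text
[([0.4632, -0.1949], 1951, 0.66)]
[ 0.46325724 -0.19491455  0.25914688] [-0.0005, 0.0004, -0.0012, -0.0003, -0.0002, 0.0791]
```

move_arm(
  plan=[0, 0, 0, 0, 0, 0.03, 0.07, 0, 0, 0, 0, 0, 0.06, 0.07, 0, 0, 0, 0, 0, 0.079, 0.07, 0, 0, 0, 0, 0, 0.079, 0.07, 0, 0, 0, 0, 0, 0.079, 0.05, 0, 0, 0, 0, 0, 0.079, 0.03, 0, 0, 0, 0, 0, 0.079, 0.03, 0, 0, 0, 0, 0, 0.079, 0.03, 0, 0, 0, 0, 0, 0.079, 0.03],
)

```text
clock: 24.55
position: [0.4638, -0.195, 0.1812]
ee_rot: [0.771, 0.636, 0.001, 0.001]
ft_force: [-1.1, 0.7, 6.5]
grip_width: 0.422
grasp_force: 39.1
```

Run:
```python
from h import *
print(manip.get_obs()["position"],go(.5598,.3064,.30,-.19))
```

```text
[ 0.46375407 -0.19502709  0.18117666] [0.0018, -0.0006, -0.0011, 0.5106, -0.0007, -0.1185]
```

move_arm(
  plan=[0, 0, 0, 0, 0, -0.02, 0.03, 0, 0, 0, 0, 0, -0.07, 0.03, 0, 0, 0, 0, 0, -0.118, 0.03, 0, 0, 0, 0.055, 0, -0.118, 0.03, 0, 0, 0, 0.11, 0, -0.118, 0.03, 0, 0, 0, 0.165, 0, -0.118, 0.03, 0, 0, 0, 0.22, 0, -0.118, 0.03, 0, 0, 0, 0.275, 0, -0.118, 0.03, 0, 0, 0, 0.33, 0, -0.118, 0.03, 0, 0, 0, 0.385, 0, -0.118, 0.03, 0, 0, 0, 0.435, 0, -0.118, 0.03, 0, 0, 0, 0.46, 0, -0.118, 0.03],
)

```text
clock: 26.05
position: [0.5502, 0.2602, 0.2983]
ee_rot: [0.77, 0.638, 0.0, -0.0]
ft_force: [0.4, -0.3, -0.5]
grip_width: 0.417
grasp_force: 40.3
```

move_arm(
  plan=[0, 0, 0, 0.03, -0.0005, 0, 0.03, 0, 0, 0, 0.0506, -0.0007, 0, 0.03, 0, 0, 0, 0.0506, -0.0007, 0, 0.03, 0, 0, 0, 0.0506, -0.0007, 0.04, 0.03, 0, 0, 0, 0.0506, -0.0007, 0.07, 0.03, 0, 0, 0, 0.0506, -0.0007, 0.078, 0.03, 0, 0, 0, 0.0506, -0.0007, 0.078, 0.03, 0, 0, 0, 0.0506, -0.0007, 0.078, 0.03],
)

```text
clock: 27.05
position: [0.5601, 0.3065, 0.2216]
ee_rot: [0.771, 0.636, 0.001, 0.0]
ft_force: [-0.1, 0.2, -0.3]
grip_width: 0.416
grasp_force: 40.3
```

Run:
```python
from h import *
p,W=wrist("w8")
print("black",wcents(p,W,"knob_black",tcp()[2,3]-.155),"pads",wcents(p,W,"pad_a",.032))
print(manip.get_obs()["position"],go(.5598,.3064,.209,-.19))
```

```text
black [([0.5611, 0.3068], 4040, 0.63)] pads [([0.5473, 0.2441], 1165, 0.66), ([0.5613, 0.3157], 2158, 0.65)]
[0.55982307 0.30672755 0.22109387] [0.001, -0.0013, -0.001, -0.0003, 0.0, 0.0121]
```

View pics/w8.png

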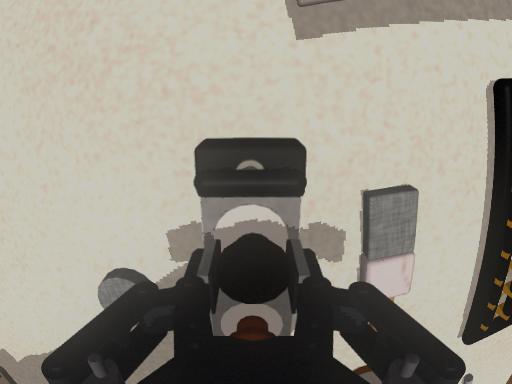

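The black knob is upright at (253,268) over the last pad, with the black clamp beyond it at (250,165).

move_arm(
  plan=[0, 0, 0, 0, 0, 0.005, 0.03, 0, 0, 0, 0, 0, 0.008, 0.03, 0, 0, 0, 0, 0, 0.0095, 0.03, 0, 0, 0, 0, 0, 0.0105, 0.03, 0, 0, 0, 0, 0, 0.0105, 0.03],
)

```text
clock: 27.82
position: [0.5595, 0.3067, 0.2095]
ee_rot: [0.771, 0.636, 0.0, -0.0]
ft_force: [-0.3, -0.3, -1.0]
grip_width: 0.415
grasp_force: 40.3
```

move_arm(
  plan=[0, 0, 0, 0, 0, 0.0007, 0.03, 0, 0, 0, 0, 0, 0.0007, 0.03],
)

```text
clock: 28.08
position: [0.5596, 0.3067, 0.2093]
ee_rot: [0.771, 0.636, 0.0, -0.0]
ft_force: [-2.0, -1.2, 4.2]
grip_width: 0.416
grasp_force: 40.7
```

move_arm(
  plan=[0, 0, 0, 0, 0, 0, 0.03, 0, 0, 0, 0, 0, 0, 0.04, 0, 0, 0, 0, 0, 0, 0.055, 0, 0, 0, 0, 0, 0, 0.07, 0, 0, 0, 0, 0, 0, 0.07, 0, 0, 0, 0, 0, 0, 0.07, 0, 0, 0, 0, 0, -0.03, 0.07, 0, 0, 0, 0, 0, -0.07, 0.07, 0, 0, 0, 0, 0, -0.12, 0.07, 0, 0, 0, -0.03, 0, -0.15, 0.07, 0, 0, 0, -0.08, 0, -0.15, 0.07, 0, 0, 0, -0.1, 0, -0.15, 0.07],
)

```text
clock: 29.58
position: [0.5405, 0.2053, 0.3594]
ee_rot: [0.772, 0.635, 0.0, 0.0]
ft_force: [-0.2, 1.5, -0.4]
grip_width: 0.819
grasp_force: 0.0
```

move_arm(
  plan=[0, 0, 0, 0, 0, 0, 0.07, 0, 0, 0, 0, 0, 0, 0.07, 0, 0, 0, 0, 0, 0, 0.07, 0, 0, 0, 0, 0, 0, 0.07],
)

```text
clock: 30.08
position: [0.5405, 0.2093, 0.3585]
ee_rot: [0.771, 0.637, -0.0, 0.0]
ft_force: [-0.1, -0.1, -0.0]
grip_width: 0.821
grasp_force: 0.0
```

Run:
```python
from h import *
p,W=wrist("w9")
for n in NAMES: print(n,wcents(p,W,n,.056))
save(manip.camera("side"),"side9")
```

```text
knob_brass [([0.5207, 0.0966], 832, 0.81), ([0.7397, 0.0252], 1860, 0.5)]
knob_light [([0.5335, 0.1653], 988, 0.62)]
knob_dark [([0.547, 0.2354], 1226, 0.64), ([0.5334, 0.1655], 1003, 0.43)]
knob_black [([0.56, 0.3053], 1315, 0.75)]
```

View pics/w9.png

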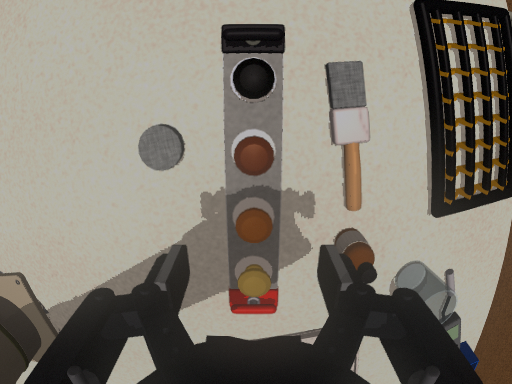

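View pics/side9.png

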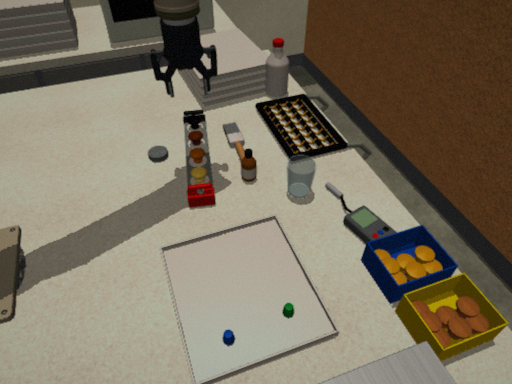

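Both views show the four knobs upright on their pads. From the red clamp (253,300) they run brass (254,282), light (254,225), dark (254,155) and black (254,78). The beaker is in its original place and the gripper is clear.

```bash
python3 -c "
from workcell import manip
print(manip.hand_in())"
```

```text
the job is handed in; nothing more can be done
None
```

I handed the job in at about 30 s: the brass, light bronze, dark bronze and black knobs stand upright on the pads in that order from the red clamp, each measured within about 3 mm of its pad's centre. The beaker was not touched; the hand-in returned no verdict.

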